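# Eject the counting chamber and stop it with the other finger

## Task

Eject the counting chamber from the cell counter without letting it shoot off the slide bed: press the orange eject key right down with one finger while the other finger of the same hand waits in the recess a little in front of the bed, so that the chamber springs out against it and is trapped part-way out, still lying on the bed. Do not grip or lift the chamber, and leave the glassware and the other things around the counter where they are. Finish holding: the key still pressed down and the chamber still trapped against the finger.

Things in the scene. Friction and masses are not known exactly. Their poses are not given: they have to be found in the camera images.
- counter: Cell counter, low white instrument fixed to the bench, 262 mm deep, 210 wide, 93 high. Origin on the bench under the middle of the slide bed's front lip; x to the instrument's back, y to its left, z up. The black bed, 52 mm wide, runs back from the lip (x = 0) between rails 4 mm high, under the optical head (90 mm high) from x = 60 mm. At x from -52 to 0 mm are two side wings, tops 39 mm high.
- bed_lip (a point): Middle of the slide bed's front lip, at the bed's surface, 45 mm above the bench. Axes as the counter's. In front of it (-x), between the wings, is a thumb recess, open above a sill 10 mm above the bench, 92 mm wide (y from -46 to 46 mm) and 52 mm deep (x from -52 to 0 mm): room for a finger.
- key_top (a point): Centre of the top of the orange eject key on the counter's left wing; 28 mm (x) by 26 mm (y), at x = -26, y = 70 mm in the counter's frame; 49 mm above the bench when up (10 mm above the wing), 42 mm when fully down. Moves with the key.
- eject_key (a joint): How far the key is pressed, m: 0 up, 0.007 at its stop. Spring 2 N at first, 5.5 N at the stop, plus up to 2 N of friction; it comes up when let go. A steel catch bar in front of the chamber sinks with it and frees the chamber about 4 mm down; if the key rises while the chamber lies over the bar, the bar lifts the chamber. Counts as down beyond 4.5 mm.
- chamber: Counting chamber: loose whitish slide with green window, 76 (x) by 40 by 5 mm, 25 to 50 g; origin at centre of underside. Docked at first, origin 46, front edge 8 mm behind the lip. Freed, a spring (2.5 N) shoots it along the counter's -x in 0.2 s; unstopped, it falls off the lip. Trapped: stopped by a finger 5 to 38 mm out (front edge at most 30 mm past the lip), the spring (1.5 N) still pressing.
- jar_a: Bystander: lidded culture jar with light green contents, 68 mm across, 100 mm high. Origin at the centre of its underside.
- jar_b: Bystander: lidded culture jar with dark green contents, 68 mm across, 100 mm high. Origin at the centre of its underside.
- flask: Bystander: conical flask with a cotton plug, 72 mm across at the foot, 142 mm high with its plug. Origin at the centre of its underside.
- vial: Bystander: black-capped sample vial, 27 mm across, 57 mm high, beside the counter's right flank. Origin at the centre of its underside.
- dropper: Bystander: amber dropper bottle, 32 mm across, 86 mm high, beside the counter's left flank. Origin at the centre of its underside.
- coverbox: Bystander: small blue cover-glass box, 58 by 34 by 18 mm, lying in front of the counter. Origin at the centre of its underside.
- dish: Bystander: closed clear culture dish, 90 mm across, 15 mm high, lying in front of the counter. Origin at the centre of its underside.
There are look-alikes about, which are no part of the job. Of the things that look like the chamber, the smallest one is meant.

How it is judged:
On the way, in this order (a step that is already met when the one before it is completed fails the run):
1. the eject key is going down while the chamber is still docked (value of joint eject_key above 0.002 m and x of chamber in the frame of counter above 0.043 m).
2. the chamber has sprung out at least 5 mm and is stopped by a finger, on the bed, while the key is down (value of joint eject_key above 0.0045 m and x of chamber in the frame of counter between 0.008 and 0.041 m and contact force between the fingers and chamber above 0.3 N), for 0.2 s.
At the end, for the whole second after the job is handed in: The eject key is held at least 4.5 mm down, and the chamber, 5 to 38 mm out of its docked place and flat on the bed (within 4 mm in height and 0.1 rad), rests still (under 20 mm/s) against a finger with more than 0.3 N (all of step 2 and z of chamber in the frame of counter between 0.042 and 0.049 m and angle between chamber's own z axis and vertical below 0.1 rad and linear speed of chamber below 0.02 m/s); the arm keeps its last pose, push and grip.
It fails at once if the chamber is lifted off the bed or tipped up (z of chamber in the frame of counter above 0.052 m or angle between chamber's own z axis and vertical above 0.2 rad).
It fails at once if the chamber slides away: its middle comes to within 5 mm of the lip, or it falls (x of chamber in the frame of counter below 0.005 m or z of chamber in the frame of counter below 0.035 m).
It fails at once if a bystander is moved by more than 15 mm (distance of any of jar_a, jar_b, flask, vial, dropper, coverbox, dish from where it was at the start of the episode above 0.015 m).
It also fails if it takes over 30 s, if anything falls off the work surface, if the arm or the gripper's body presses on something with over 40 N, if the wrist force passes 120 N, or if a joint passes its speed limit or range.

## Robot

A 6-joint arm with a two-finger parallel gripper is mounted at the origin on the work surface. World frame = base frame: x ahead of the robot, y to its left, z up, the work surface at z = 0. Lengths are in m, angles in rad, forces in N, time in s.
With the tool pointing down it reaches from about 0.375 to 0.975 m from the base axis. Payload 3.8 kg.
Tool frame: the origin (TCP) lies where the fingers leave the gripper's body, on its centre line; the fingertips stand 73 mm ahead of it and the grasp point (between the pads) lies 54 mm ahead of it; z points along the fingers, y is the line along which they close (so a half turn about z gives the same grasp; the last joint's range is limited). The gripper opens to 85 mm and grips with 20 to 120 N. Pads are 22 mm wide; open, the fingers measure 114 mm over their backs; the gripper's body (76 mm by 85 mm) begins 54 mm behind the grasp point. The pads swing forward as they close: fully open they stand 13 mm farther back than shut.
Start: joints at [1.186, 0.264, 1.604, -0, 1.274, -0.037], TCP at [0.23, 0.635, 0.304] pointing down, gripper open.
Joint ranges: [-2.63, 2.63], [-0.94, 2.18], [0.31, 2.57], [-1.31, 4.45], [0, 2.66], [-2.55, 2.55]. Speed limits (rad/s): [2.57, 2.57, 3.14, 3.14, 3.14, 3.14].

## Interface

Orientations are given as a rotation vector (axis times angle).
In Python, from workcell import read_state, viewer, bot gives the robot as it stands.
- The arm moves only by the tool jog_arm, never from a script. Its argument "increments" is a list that holds one entry, the list of rows, each a list of 7 numbers: the shift along the tool's x, y, z in units of 30 mm (1.0 is 30 mm), then the turn, a rotation vector about the tool's x, y, z in units of 6 degrees (1.0 is 6 degrees), then the opening, from -1 (shut) to 1 (fully open). A call has exactly 5 rows; each row shifts and turns the commanded pose from where the row before left it, along the tool's axes as they then stand; what a row does not reach is not made up. A row lasts 1/12 s, in which the tool goes at most 41.7 mm and 7.16 degrees, less where a joint would pass 70% of its speed; a pose out of reach is approached as far as the arm can. A call is refused whole if a number of a shift passes 1 or a number of a turn 1, either way. A call with a gripper value outside its range is refused whole. The fingers move at their own pace and stop on an object; "force" is the grip in N (left out, the last holds). Time passes only in rows, so rows that do not move let the fingers close, or fill a call up. It gives the time, the measured TCP pose, the force, the opening and the grip force at its end, in the units of the state.
- read_state(): the state, without advancing time (a new reading comes with each control period).
- viewer.read_camera(name): name is "scene" or "top"; returns (picture, depth): 400x640x3 uint8, blue, green, red; 400x640 float32, m along the optical axis (not along the pixel's ray), 0 where there is no reading.
- viewer.camera_params(name): a dict with "fx", "fy", "cx", "cy" (pixels), "R" (3x3) and "t" (3): a world point X has camera coordinates R X + t. Camera axes: x right, y down, z forward; pixel columns grow to the right and rows downward; lengths in m; the calibration is good to about 2 mm. A picture is of the moment at which its call begins. camera_params takes no time and is no camera call.
- bot.finish_job(): hands the job in; it is judged then, once.
The state is a dict: "time": time; "q": joint angles; "joint_vel": joint speeds; "joint_torque": joint torques, N m; "tool_pos": TCP position; "tcp_rot": TCP orientation; "wrist_force": force on the tool from outside, world axes, zero at the start; "torque": the same for the moment, N m; "width": opening from 0.0 (shut) to 1.0 (fully open); "grip_force": force on a finger pad.
Only numpy, scipy, OpenCV 4.12 (cv2) and the standard library are available. Lean on these libraries where they do the work, as an engineer would, in place of code of your own. Each camera call takes 0.05 s, during which the arm holds its last target. There are 200 camera calls.

## Working session

There is one attempt and no reset: what is moved stays moved. The work goes in short steps, Python scripts to look and compute and a tool call to move; the robot and the scene stay as the last step left them, time stands still between calls to the robot, and variables do not carry over. Pictures are saved under pics/ and viewed, at most 10 in all, crops included, and the job is handed in when it is done.

Besides the shell and the picture viewer there is one more tool, called after "Emit:" as name(argument=value, ...) on one line, values as JSON. jog_arm: Moves the arm, as the interface text tells. Its arguments: {"type":"object","properties":{"increments":{"type":"array","items":{"type":"array","items":{"type":"array","items":{"type":"number"}}}},"force":{"type":"number"}},"required":["increments"]}

```bash
mkdir -p pics
python3 - <<'E'
from workcell import read_state, viewer, bot
import cv2,numpy as np
for n in("scene","top"):
    p,d=viewer.read_camera(n); cv2.imwrite(f"pics/{n}0.png",p); np.save(f"pics/{n}0.npy",d); c=viewer.camera_params(n); np.savez(f"pics/{n}_cam.npz",**c); print(n,{k:np.round(v,3).tolist() for k,v in c.items()})
print(read_state())
E
```

```text
scene {'fx': 431.784, 'fy': 431.784, 'cx': 317.138, 'cy': 201.014, 'R': [[0.548, 0.836, 0.012], [0.506, -0.32, -0.801], [-0.666, 0.445, -0.599]], 't': [-0.28, -0.223, 1.552]}
top {'fx': 481.887, 'fy': 481.887, 'cx': 316.011, 'cy': 195.55, 'R': [[0.013, -1.0, 0.0], [-0.989, -0.013, -0.15], [0.15, 0.002, -0.989]], 't': [0.001, 0.549, 1.396]}
{'time': 0.1, 'q': array([ 1.18607269e+00,  2.64691001e-01,  1.60526052e+00, -1.71109999e-05,
        1.27370725e+00, -3.69252479e-02]), 'joint_vel': array([-0.0010391 ,  0.00068527, -0.0039121 , -0.00021844, -0.00169981,
        0.00011794]), 'joint_torque': array([-4.33405021e-04, -5.16711509e+01, -3.68592846e+01, -1.07961669e-04,
        6.27812100e-03,  1.11970891e-05]), 'tool_pos': array([0.22988473, 0.63409077, 0.30266502]), 'tcp_rot': array([-0.54349096, -3.09379959,  0.00317854]), 'wrist_force': array([-0.22719203,  0.4887496 ,  0.1566208 ]), 'torque': array([ 0.00961164, -0.06872212, -0.00228612]), 'grip_force': 0.0, 'width': 1.0032498450816902}
```

View pics/scene0.png

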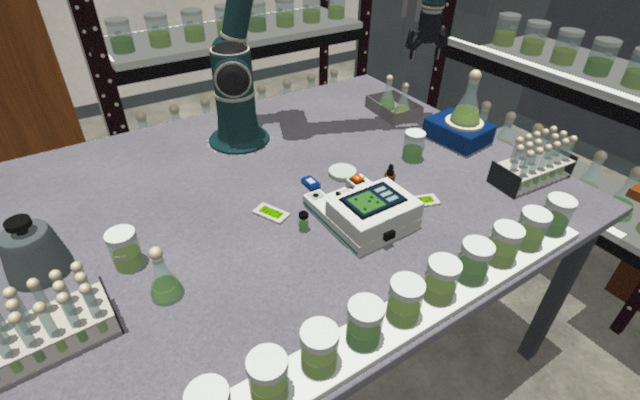

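View pics/top0.png

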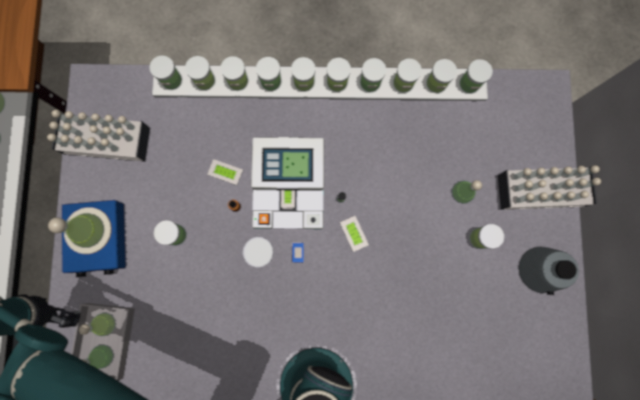

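The chamber-like items in the top view are the slide in the counter at (289,198), a card at (225,172) and a card at (355,233). The one in the counter bed is the smallest and sits docked. I'll confirm it in a crop.

```bash
cat > h.py <<'E'
import numpy as np
def cam(n): return dict(np.load(f"pics/{n}_cam.npz"))
def at_z(n,u,v,z):
    c=cam(n); r=c["R"].T@np.array([(u-c["cx"])/c["fx"],(v-c["cy"])/c["fy"],1]); o=-c["R"].T@c["t"]
    return o+r*(z-o[2])/r[2]
E
python3 - <<'E'
import cv2
p=cv2.imread("pics/top0.png")[130:270,205:375]; q=cv2.resize(p,None,fx=4,fy=4,interpolation=cv2.INTER_CUBIC)
cv2.imwrite("pics/crop1.png",q)
p=cv2.imread("pics/scene0.png")[155:255,290:450]; cv2.imwrite("pics/crop2.png",cv2.resize(p,None,fx=5,fy=5,interpolation=cv2.INTER_CUBIC))
E
```

```text
(no output)
```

View pics/crop1.png

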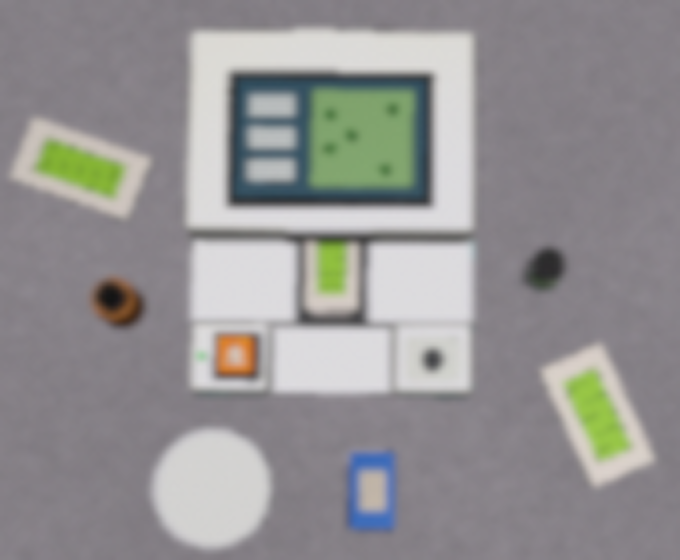

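View pics/crop2.png

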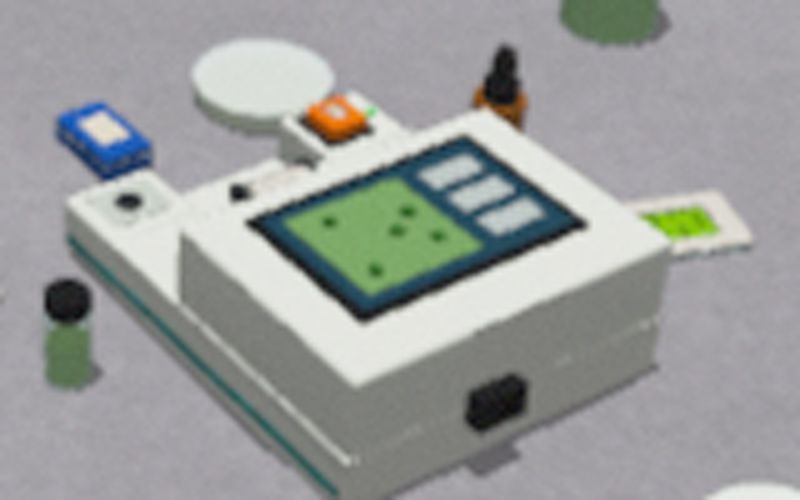

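The top crop shows the docked chamber at (332,275), the key at (237,355), the lip at (332,320) and the wing front corners at (191,392) and (471,392). The chamber in the bed is clearly smaller than both loose cards, so it's the one meant.

```bash
cat >> h.py <<'E'
from scipy.spatial.transform import Rotation as Ro
def plan(target_p,target_R):
    from workcell import read_state
    s=read_state(); R=Ro.from_rotvec(s["tcp_rot"]); 
    print("t",s["time"],"pos",s["tool_pos"].round(4),"F",s["wrist_force"].round(1),"w",round(s["width"],3))
    dr=(R.inv()*target_R).as_rotvec(degrees=True)/6
    print("shift (now axes)",(R.inv().apply(target_p-s["tool_pos"])/.03).round(2),"turn",dr.round(2),"shift in target axes",(target_R.inv().apply(target_p-s["tool_pos"])/.03).round(2))
E
python3 - <<'E'
from h import *
from scipy.optimize import least_squares
def P(u,v,z): return at_z("top",(u+.5)/4-.5+205,(v+.5)/4-.5+130,z)
obs=[((237,355),(-26,70),.049),((191,392),(-52,105),.039),((471,392),(-52,-105),.039),((190,32),(210,105),.09),((473,32),(210,-105),.09),((187,234),(60,105),.09),((473,234),(60,-105),.09),((332,320),(0,0),.045)]
W=np.array([P(*a,z)[:2] for a,_,z in obs]); L=np.array([b for _,b,_ in obs])/1000
def f(x): 
    c,s=np.cos(x[2]),np.sin(x[2]); return (L@np.array([[c,s],[-s,c]])+x[:2]-W).ravel()
r=least_squares(f,[.6,0,0],loss="soft_l1",f_scale=.003); print(r.x, (r.fun.reshape(-1,2)*1000).round(1))
print("key",W[0],"dropper",P(110,297,.086))
E
```

```text
[0.50373902 0.09207361 0.01101963] [[-1.2  0.5]
 [-0.6  0.9]
 [-1.  -2.1]
 [ 1.2  1.1]
 [ 0.8 -1.3]
 [ 1.4  2.3]
 [ 1.1 -1.3]
 [-1.7 -0.1]]
key [0.47812126 0.1613133 ] dropper [0.51508373 0.24996316 0.086     ]
```

```bash
cat >> h.py <<'E'
ORG=np.array([.5037,.0921]); YAW=.011; TILT=np.radians(12)
c,s=np.cos(TILT),np.sin(TILT)
TR=Ro.from_rotvec([0,0,YAW])*Ro.from_matrix(np.array([[-1,0,0],[0,c,s],[0,s,-c]]).T)
def tcp(z,mx=-.026,my=.035,L=.073):  # z: TCP height
    m=ORG+Ro.from_rotvec([0,0,YAW]).apply([mx,my,0])[:2]
    return np.array([m[0],m[1]-L*s,z])
E
python3 - <<'E'
from h import *
print(TR.as_matrix().round(3),tcp(.18)); plan(tcp(.18),TR)
E
```

```text
[[-1.    -0.011 -0.002]
 [-0.011  0.978  0.208]
 [ 0.     0.208 -0.978]] [0.47731658 0.11163433 0.18      ]
t 0.1 pos [0.2299 0.6341 0.3027] F [-0.2  0.5  0.2] w 1.003
shift (now axes) [-13.69 -13.55   4.12] turn [-2.    0.35 -3.41] shift in target axes [ -8.06 -17.97   0.36]
```

Emit:
jog_arm(increments=[[[-0.9,-0.9,0,-0.4,0.07,-0.68,0.34],[-0.9,-0.9,0,-0.4,0.07,-0.68,0.34],[-0.9,-0.9,0,-0.4,0.07,-0.68,0.34],[-0.9,-0.9,0,-0.4,0.07,-0.68,0.34],[-0.9,-0.9,0,-0.4,0.07,-0.68,0.34]]], force=30)

```text
time: 0.52
tool_pos: [0.3341, 0.4749, 0.2915]
tcp_rot: [-0.023, 3.123, 0.334]
wrist_force: [0.6, -0.6, 0.1]
width: 0.672
grip_force: 0.0
```

```bash
python3 -c "
from h import *
plan(tcp(.18),TR)"
```

```text
t 0.5167 pos [0.3341 0.4749 0.2915] F [ 0.6 -0.6  0.1] w 0.672
shift (now axes) [ -4.59 -12.69   1.06] turn [0.04 0.01 0.04] shift in target axes [ -4.64 -12.67   1.11]
```

Emit:
jog_arm(increments=[[[-0.5,-1,0,0,0,0,0.34],[-0.5,-1,0,0,0,0,0.34],[-0.5,-1,0,0,0,0,0.34],[-0.5,-1,0,0,0,0,0.34],[-0.5,-1,0,0,0,0,0.34]]])

```text
time: 0.93
tool_pos: [0.4108, 0.3288, 0.2597]
tcp_rot: [0.015, -3.124, -0.331]
wrist_force: [0.3, 0.3, 0.4]
width: 0.668
grip_force: 0.0
```

Emit:
jog_arm(increments=[[[-0.4,-1,0,0,0,0,0.34],[-0.4,-1,0,0,0,0,0.34],[-0.4,-1,0,0,0,0,0.34],[-0.4,-1,0,0,0,0,0.34],[-0.4,-1,0,0,0,0,0.34]]])

```text
time: 1.35
tool_pos: [0.4721, 0.1829, 0.2283]
tcp_rot: [0.015, -3.124, -0.331]
wrist_force: [0.1, 0.3, 0.1]
width: 0.668
grip_force: 0.0
```

```bash
python3 -c "
from h import *
plan(tcp(.16),TR)"
```

```text
t 1.35 pos [0.4721 0.1829 0.2283] F [0.1 0.3 0.1] w 0.668
shift (now axes) [-0.15 -2.8   1.73] turn [ 0.02  0.01 -0.01] shift in target axes [-0.15 -2.8   1.73]
```

Emit:
jog_arm(increments=[[[0,-0.9,0.3,0,0,0,0.34],[-0.05,-0.9,0.4,0,0,0,0.34],[-0.05,-0.9,0.4,0,0,0,0.34],[-0.05,-0.1,0.4,0,0,0,0.34],[0,0,0.2,0,0,0,0.34]]])

```text
time: 1.77
tool_pos: [0.4762, 0.1119, 0.1592]
tcp_rot: [0.01, -3.121, -0.331]
wrist_force: [0.2, 0.3, -0.3]
width: 0.666
grip_force: 0.0
```

Run:
```python
from h import *
from workcell import viewer
import cv2
plan(tcp(.13),TR)
a,d=viewer.read_camera("top"); b,e=viewer.read_camera("scene"); np.save("pics/s1.npy",e)
f=lambda p,k:cv2.resize(p,None,fx=k,fy=k,interpolation=cv2.INTER_CUBIC)
x=f(a[150:250,230:350],5); y=f(b[130:230,290:410],5)
cv2.imwrite("pics/c3.png",cv2.resize(np.hstack([x,y]),(800,333)))
cv2.imwrite("pics/c3.png",np.vstack([f(a[175:235,220:380],5),f(b[140:200,290:450],5)]))
```

```text
t 1.7667 pos [0.4762 0.1119 0.1592] F [ 0.2  0.3 -0.3] w 0.666
shift (now axes) [-0.04 -0.21  0.95] turn [ 0.02 -0.01 -0.05] shift in target axes [-0.04 -0.21  0.95]
```

View pics/c3.png

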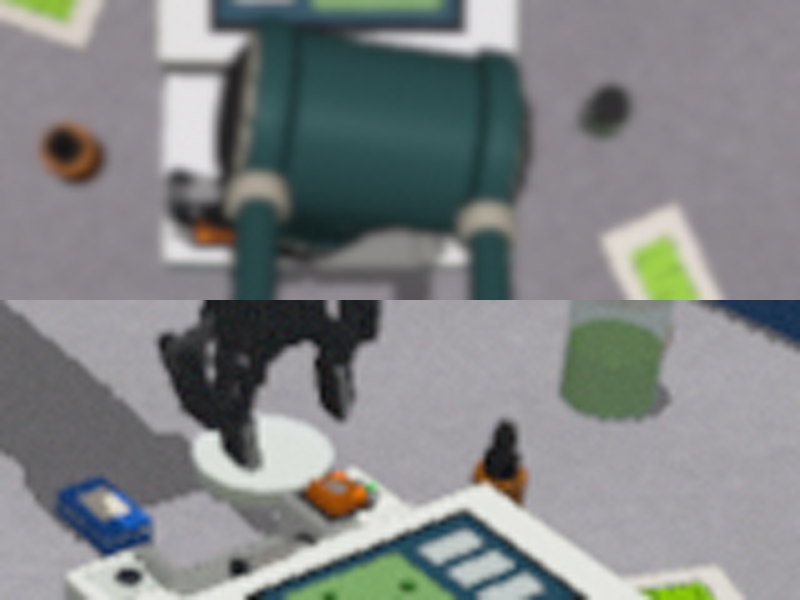

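The scene crop shows the waiting finger's tip at about (340,174), still above the recess, and the key finger's tip at about (358,163), above the orange key at (357,179). I'll check both against the depth reading and the model.

Run:
```python
from h import *
from workcell import read_state
s=read_state(); R=Ro.from_rotvec(s["tcp_rot"]); k=cam("scene"); d=np.load("pics/s1.npy")
def pr(X): q=k["R"]@X+k["t"]; return (q[:2]/q[2]*k["fx"]+[k["cx"],k["cy"]]).round(1),q[2].round(3)
for y in(-.0357,.0357):
  for L in(.06,.066,.073):
    X=s["tool_pos"]+R.apply([0,y,L]); print(y,L,X.round(3),*pr(X))
for u,v in((339,171),(340,173),(357,161),(358,162)):
  z=d[v-1:v+2,u-1:u+2]; print(u,v,z.round(3).tolist())
  zz=np.median(z); print((k["R"].T@(zz*np.array([(u-k["cx"])/k["fx"],(v-k["cy"])/k["fy"],1])-k["t"])).round(3))
```

```text
-0.0357 0.06 [0.476 0.091 0.094] [337.7 170.5] 1.219
-0.0357 0.066 [0.476 0.092 0.088] [338.  172.1] 1.223
-0.0357 0.073 [0.476 0.094 0.081] [338.3 174. ] 1.228
0.0357 0.06 [0.476 0.161 0.109] [357.6 159. ] 1.242
0.0357 0.066 [0.476 0.162 0.103] [357.8 160.6] 1.246
0.0357 0.073 [0.476 0.164 0.096] [358.  162.5] 1.251
339 171 [[1.2020000219345093, 1.2079999446868896, 1.2020000219345093], [1.2039999961853027, 1.2120000123977661, 1.2079999446868896], [1.2109999656677246, 1.2100000381469727, 1.2100000381469727]]
[0.486 0.088 0.099]
340 173 [[1.2100000381469727, 1.2100000381469727, 1.2100000381469727], [1.2170000076293945, 1.2139999866485596, 1.2139999866485596], [1.215000033378601, 1.2170000076293945, 1.2109999656677246]]
[0.487 0.092 0.091]
357 161 [[1.2339999675750732, 1.2289999723434448, 1.225000023841858], [1.2339999675750732, 1.2269999980926514, 1.2259999513626099], [1.2380000352859497, 1.2359999418258667, 1.2289999723434448]]
[0.486 0.151 0.111]
358 162 [[1.2269999980926514, 1.2259999513626099, 1.2259999513626099], [1.2359999418258667, 1.2289999723434448, 1.2350000143051147], [1.2369999885559082, 1.2339999675750732, 1.2330000400543213]]
[0.486 0.154 0.106]
```

Emit:
jog_arm(increments=[[[-0.04,-0.06,0.33,0,0,0,0.34],[0,-0.06,0.33,0,0,0,0.34],[0,-0.06,0.33,0,0,0,0.34],[0,-0.05,0.25,0,0,0,0.34],[0,0,0,0,0,0,0.34]]])

```text
time: 2.28
tool_pos: [0.4769, 0.1145, 0.1214]
tcp_rot: [0.016, -3.12, -0.331]
wrist_force: [-1.1, -0.6, 0.4]
width: 0.667
grip_force: 0.0
```

Run:
```python
from h import *
from workcell import viewer
import cv2
plan(tcp(.108),TR)
b,e=viewer.read_camera("scene"); np.save("pics/s2.npy",e)
cv2.imwrite("pics/c4.png",cv2.resize(b[140:200,310:390],None,fx=8,fy=8,interpolation=cv2.INTER_CUBIC))
```

```text
t 2.2833 pos [0.4769 0.1145 0.1214] F [-1.1 -0.6  0.4] w 0.667
shift (now axes) [-0.01 -0.19  0.42] turn [ 0.02 -0.02 -0.01] shift in target axes [-0.01 -0.19  0.42]
```

View pics/c4.png

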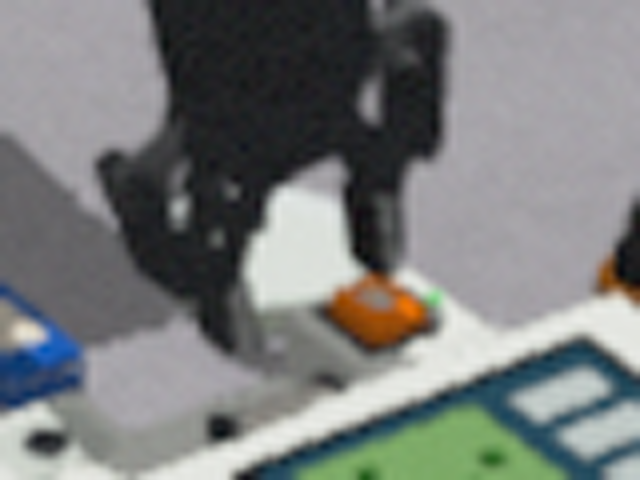

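The crop shows the key finger right above the key at about (375,265) and the waiting finger's tip down in the recess at (240,350). I'll lower gently and watch the force.

Emit:
jog_arm(increments=[[[0,-0.013,0.067,0,0,0,0.34],[0,-0.013,0.067,0,0,0,0.34],[0,-0.013,0.067,0,0,0,0.34],[0,-0.013,0.067,0,0,0,0.34],[0,0,0,0,0,0,0.34]]])

```text
time: 2.75
tool_pos: [0.4784, 0.1143, 0.1152]
tcp_rot: [0.015, -3.124, -0.332]
wrist_force: [0.8, -0.9, 0.9]
width: 0.67
grip_force: 0.0
```

Emit:
jog_arm(increments=[[[0,-0.013,0.067,0,0,0,0.34],[0,-0.01,0.05,0,0,0,0.34],[0,0,0,0,0,0,0.34],[0,0,0,0,0,0,0.34],[0,0,0,0,0,0,0.34]]])

```text
time: 3.17
tool_pos: [0.4786, 0.1144, 0.1119]
tcp_rot: [-0.015, 3.124, 0.332]
wrist_force: [0.6, 0.3, 0.2]
width: 0.671
grip_force: 0.0
```

Emit:
jog_arm(increments=[[[0,-0.013,0.067,0,0,0,0.34],[0,-0.013,0.067,0,0,0,0.34],[0,0,0,0,0,0,0.34],[0,0,0,0,0,0,0.34],[0,0,0,0,0,0,0.34]]])

```text
time: 3.58
tool_pos: [0.4789, 0.1145, 0.108]
tcp_rot: [-0.015, 3.123, 0.332]
wrist_force: [-0.3, -0.2, 2.6]
width: 0.674
grip_force: 1.1
```

Contact with the key has started, at 2.6 N. Pressing on.

Emit:
jog_arm(increments=[[[0,-0.013,0.067,0,0,0,0.34],[0,-0.013,0.067,0,0,0,0.34],[0,0,0,0,0,0,0.34],[0,0,0,0,0,0,0.34],[0,0,0,0,0,0,0.34]]])

```text
time: 4.0
tool_pos: [0.4788, 0.1145, 0.1038]
tcp_rot: [-0.014, 3.123, 0.332]
wrist_force: [0.1, -0.6, 3.7]
width: 0.673
grip_force: 3.2
```

Emit:
jog_arm(increments=[[[0,-0.013,0.067,0,0,0,0.34],[0,-0.013,0.067,0,0,0,0.34],[0,0,0,0,0,0,0.34],[0,0,0,0,0,0,0.34],[0,0,0,0,0,0,0.34]]])

```text
time: 4.42
tool_pos: [0.4792, 0.1148, 0.1016]
tcp_rot: [-0.016, 3.123, 0.333]
wrist_force: [-5.2, -3.5, 19.3]
width: 0.671
grip_force: 10.6
```

Run:
```python
from h import *
from workcell import viewer,read_state
import cv2
b,e=viewer.read_camera("scene"); a,_=viewer.read_camera("top"); s=read_state(); print(s["time"],s["wrist_force"],s["grip_force"])
cv2.imwrite("pics/c5.png",np.hstack([cv2.resize(b[145:205,310:390],None,fx=7,fy=7,interpolation=cv2.INTER_CUBIC)[:,:420],cv2.resize(a[175:235,260:314],None,fx=7,fy=7,interpolation=cv2.INTER_CUBIC)]))
```

```text
4.5167 [-5.66193146 -4.66981998 18.31966451] 10.580810001119971
```

View pics/c5.png

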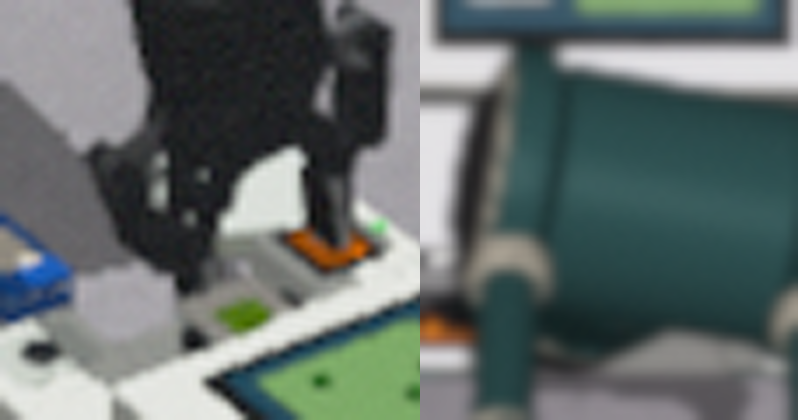

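The key is fully down at (330,245), and the chamber with its green window at (245,315) is out on the bed, flat against the waiting finger at (200,280). I'll let it settle, then hand in.

Emit:
jog_arm(increments=[[[0,0,0,0,0,0,0.34],[0,0,0,0,0,0,0.34],[0,0,0,0,0,0,0.34],[0,0,0,0,0,0,0.34],[0,0,0,0,0,0,0.34]]])

```text
time: 4.93
tool_pos: [0.4792, 0.1148, 0.1016]
tcp_rot: [-0.016, 3.123, 0.333]
wrist_force: [-5.4, -4.2, 19.0]
width: 0.671
grip_force: 10.6
```

```bash
python3 -c "
from workcell import bot,read_state
print(read_state()['wrist_force']); print(bot.finish_job())"
```

```text
[-5.43080246 -4.18238435 19.04487727]
the job is handed in; nothing more can be done
None
```

I handed the job in at about 5 s with the eject key held down and the chamber trapped part-way out on the bed, flat against the waiting finger (about 21 mm out by my estimate); the hand-in returned no verdict.

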